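# Pin the printing screen to its board

### The arm

A 7-joint arm with a two-finger parallel gripper is mounted at the origin on the work surface. World frame = base frame: x ahead of the robot, y to its left, z up, the work surface at z = 0. Lengths are in mm, angles in rad, forces in N, time in s.
With the tool pointing down it reaches from about 400 to 925 mm from the base axis. Payload 4.1 kg.
Tool frame: the origin (TCP) lies on the centre line of the jaws, within the pads' length; the fingertips stand 11 mm ahead of it and the grasp point (between the pads) lies 8 mm behind it; z points along the fingers, y is the line along which they close (so a half turn about z gives the same grasp; the last joint's range is limited). The gripper opens to 85 mm and grips with 20 to 120 N. Pads are 22 mm wide; open, the fingers measure 114 mm over their backs; the gripper's body (76 mm by 85 mm) begins 54 mm behind the grasp point. The pads swing forward as they close: fully open they stand 13 mm farther back than shut.
Start: joints at [-0.099, 0.398, 0.045, 1.537, -0.019, 1.207, -0.051], TCP at [650.032, 0.031, 242.347] pointing down, gripper open.
Joint ranges: [-2.82, 2.82], [-0.49, 2.23], [-1.37, 1.46], [0, 2.46], [-1.36, 4.5], [0.23, 2], [-2.94, 2.94]. Speed limits (rad/s): [2.57, 2.57, 3.14, 3.14, 3.14, 3.14, 3.14].

### API

Orientations are given as a unit quaternion [w, x, y, z].
In Python, from rig import sense, viewer, manip gives the robot as it stands.
- The arm moves only by the shell command python3 -m handwheel 'ROWS' [FORCE]. ROWS is JSON, a list of rows, each a list of 7 numbers: the shift along the tool's x, y, z in m, then the turn, a rotation vector about the tool's x, y, z in rad, then the gripper command: -1 is shut, 1 is fully open, values between are in proportion. A call has 1 to 20 rows; each row is the pose to reach, as a shift and turn from the pose commanded when the call began, along the tool's axes at that moment; what a row does not reach only later rows make up. A row lasts 1/12 s, in which the tool goes at most 41.7 mm and 7.16 degrees, less where a joint would pass 70% of its speed; a pose out of reach is approached as far as the arm can. A call with a gripper value outside its range is refused whole. The fingers move at their own pace and stop on an object; FORCE is the grip in N (left out, the last holds). Time passes only in rows, so rows that repeat a pose let the fingers close. It gives the time, the measured TCP pose, the force, the opening and the grip force at its end, in the units of the state.
- sense(): the state, without advancing time (a new reading comes with each control period).
- viewer.snapshot(name): name is "scene" or "side" or "wrist"; returns the picture (480x640x3 uint8, blue, green, red); there is no depth.
- viewer.camera_model(name): a dict with "fx", "fy", "cx", "cy" (pixels), "R" (3x3) and "t" (3): a world point X has camera coordinates R X + t; the wrist camera has in their place "mount" (4x4, takes a point from camera to tool coordinates, whose origin is the TCP and whose axes are the flange's). Camera axes: x right, y down, z forward; pixel columns grow to the right and rows downward; lengths in mm; the calibration is good to about 2 mm. A picture is of the moment at which its call begins: read the wrist's pose just before it. camera_model takes no time and is no camera call.
- manip.finish_job(): hands the job in; it is judged then, once.
The state is a dict: "clock": time; "qpos": joint angles; "joint_velocities": joint speeds; "tau": joint torques, N m; "eef_pos": TCP position; "ee_rot": TCP orientation; "contact_force": force on the tool from outside, world axes, zero at the start; "moment": the same for the moment, N m; "opening": finger opening in mm; "gripper_force": force on a finger pad.
Only numpy, scipy, OpenCV 4.12 (cv2) and the standard library are available. Lean on these libraries where they do the work, as an engineer would, in place of code of your own. Each camera call takes 0.05 s, during which the arm holds its last target. There are 200 camera calls.

### The job

The printing screen lies on its board, but only its left hinge is pinned. Take the long hinge pin lying on the table, thread it from the outside through the screen's loose right knuckle and on through the pivot block behind it, and push it fully home so that its tab sits against the knuckle. Feel for the hole, drawing the screen into line, and never force the pin or lean on the screen; leave the pin in place, released, and leave everything else where it lies.

Things in the scene. Friction and masses are not known exactly. Their poses are not given: they have to be found in the camera images.
- board: Plywood printing board fixed on the table, 430 (x) x 460 (y) x 18 mm; origin under its centre, x away from the robot, y to the left, z up. Its hinge line runs along y at x = -150 mm, 26 mm above its top (44 mm above the table). Each hinge: an outer steel knuckle on the screen and, 2 mm further in, a pivot block on the board. The left hinge already holds a pin like the long one, fully home.
- block_face (a point): Point of the board (x -150, y -162, z 44 mm; axes as the board's) on the outer face of the right pivot block: aluminium, 56 mm (x) x 24 mm (y, inwards) x 40 mm high. Its 11.2 mm through-hole runs along y at this height, with no lead-in. The block is screwed down through a slot: the hole lies anywhere within 12 mm either way in x of this point, unmeasured, and does not yield.
- screen: Aluminium screen frame lying on the board, 290 (x) x 360 (y) x 30 mm of 25 mm bar, 0.6 to 1.1 kg; origin on the hinge line at the left hinge, axes as the board's when in line. It lifts about the hinge line. As only its left hinge is pinned, its right end can be drawn up to 15 mm either way in x of the line, against about 2.5 N of friction at the right knuckle, and stays where left.
- knuckle_mouth (a point): Centre of the outer (-y) mouth of the screen's right knuckle, a steel barrel 24 mm across and 26 mm long; axes as the screen's, +y runs into it. Through-hole 11.2 mm, countersunk at this mouth at 45 degrees to 16.2 mm. Moves and turns with the screen, 367 mm from its origin; a pin held askew binds in it. The pivot block's face is 28 mm, its back 52 mm in from here.
- pin: The long steel hinge pin, 0.1 kg: shaft 10 mm thick and 64 mm long, its last 2 mm tapering to 8 mm; behind it a flat thumb tab 40 mm long (x -40 to 0), 26 mm wide, 10 mm thick. Lies flat on the table right of the board. Origin on the axis at the shoulder where shaft and tab meet; x along the shaft to the tip, y across the tab, z up through its thickness as it lies.
- pin_tip (a point): Centre of the long pin's tip, 64 mm from its shoulder; axes as the pin's.
- spare_pin: A shorter, thinner pin of the same form lying near the long one: shaft 8 mm diameter and 40 mm long, tab 28 x 20 x 8 mm. Not for this hinge; leave it. Origin at its shoulder on the axis, x towards its tip.
- screwdriver: Black-handled screwdriver, 200 mm, lying at the right; leave it. Origin under its middle, x along it.
- tape_roll: Roll of tape lying flat, 90 mm across, 24 mm high; leave it. Origin under its centre.
- squeegee: Wooden squeegee, 240 x 110 x 24 mm, lying at the left; leave it. Origin under its middle.
- ink_jar: White jar, 68 mm across, 85 mm high, at the left; leave it. Origin under its centre.
- ink_tin: Metal tin, 84 mm across, 70 mm high, at the left; leave it. Origin under its centre.
There are look-alikes about, which are no part of the job. Leave any brown look-alike of the pin alone.

How it is judged:
By the outcome, as a careful person would: the job done as asked, in the order asked, and still so for the second after the job is handed in, with the robot touching nothing.
It also fails if it takes over 54 s, if anything falls off the work surface, if the arm or the gripper's body presses on something with over 40 N, if the wrist force passes 120 N, or if a joint passes its speed limit or range.

## Working session

There is one attempt and no reset: what is moved stays moved. The work goes in short steps, Python scripts to look and compute and a shell command to move; the robot and the scene stay as the last step left them, time stands still between calls to the robot, and variables do not carry over. Pictures are saved under pics/ and viewed, at most 10 in all, crops included, and the job is handed in when it is done.

```bash
mkdir -p pics; ls; python3 - <<'E'
from rig import sense, viewer, manip
import cv2,numpy as np
s=sense();print({k:np.round(v,3).tolist() for k,v in s.items()})
a=viewer.snapshot("scene");b=viewer.snapshot("side")
cv2.imwrite("pics/scene0.png",a);cv2.imwrite("pics/side0.png",b)
for n in("scene","side","wrist"):print(n,{k:np.round(v,4).tolist() for k,v in viewer.camera_model(n).items()})
E
```

```text
pics
{'clock': 0.0, 'qpos': [-0.099, 0.399, 0.045, 1.538, -0.019, 1.207, -0.051], 'joint_velocities': [-0.002, 0.0, -0.001, 0.001, -0.0, 0.0, -0.002], 'tau': [-0.001, -47.513, 1.364, -25.423, 0.011, 0.01, 0.0], 'eef_pos': [649.37, 0.01, 241.253], 'ee_rot': [-0.001, 0.707, 0.707, -0.001], 'contact_force': [-0.184, 0.096, -0.74], 'moment': [-0.032, -0.056, -0.04], 'gripper_force': 0.0, 'opening': 85.484}
scene {'fx': 457.185, 'fy': 457.185, 'cx': 316.9517, 'cy': 240.8908, 'R': [[-0.0733, 0.9973, -0.0068], [0.8519, 0.059, -0.5204], [-0.5186, -0.044, -0.8539]], 't': [11.6706, -419.4219, 1583.8406]}
side {'fx': 481.2201, 'fy': 481.2201, 'cx': 330.3912, 'cy': 234.1626, 'R': [[0.7047, -0.7095, -0.0042], [-0.5248, -0.5172, -0.676], [0.4775, 0.4786, -0.7368]], 't': [-344.8009, 311.8384, 1285.0213]}
wrist {'fx': 404.4664, 'fy': 404.4664, 'cx': 319.8106, 'cy': 240.7671, 'mount': [[0.0002, -0.949, -0.3153, 81.6026], [1.0, -0.0003, 0.0015, 0.4795], [-0.0015, -0.3153, 0.949, -131.3467], [0.0, 0.0, 0.0, 1.0]]}
```

View pics/scene0.png

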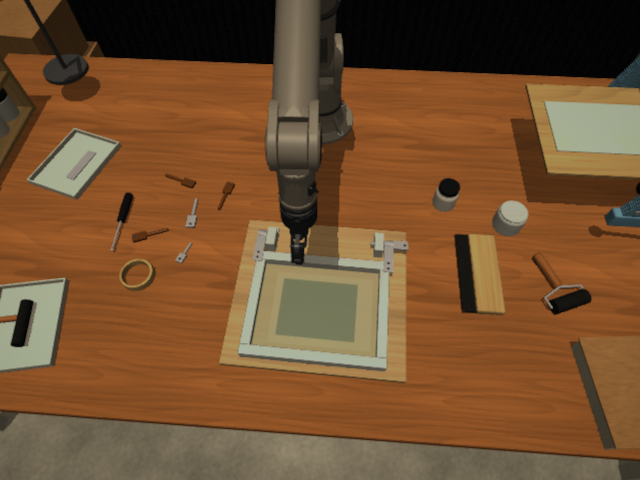

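View pics/side0.png

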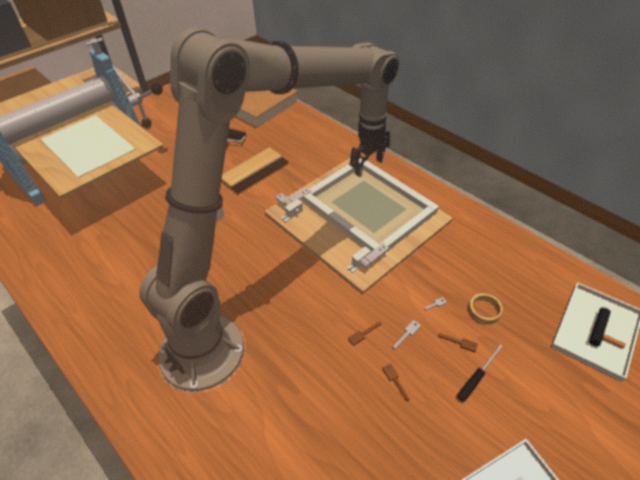

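The steel pins are at scene (192,212), the longer one, and (184,252), the shorter one. The brown look-alikes are at (181,181), (226,195) and (150,235). In the side view the long pin is at about (406,334), with its tip at about (396,346), and the short one is at (436,303). The right hinge is at scene (265,243). I'll measure the long pin in both views and take a crop.

```bash
cat > h.py <<'E'
import cv2,numpy as np
from scipy.spatial.transform import Rotation as Ro
from rig import sense, viewer, manip
def tool(s=None):
    s=s or sense();q=s["ee_rot"];return Ro.from_quat([q[1],q[2],q[3],q[0]]).as_matrix(),np.array(s["eef_pos"],float)
def cam(n,pose=None):
    m=viewer.camera_model(n)
    if n=="wrist":
        R,p=pose or tool();M=np.array(m["mount"]);A=R@M[:3,:3];c=R@M[:3,3]+p
    else: A=np.array(m["R"]).T;c=-A@np.array(m["t"])
    return m,A,c
def ray(C,px):
    m,A,c=C;d=A@np.array([(px[0]-m["cx"])/m["fx"],(px[1]-m["cy"])/m["fy"],1]);return c,d/np.linalg.norm(d)
def onz(C,px,z):
    c,d=ray(C,px);return c+d*(z-c[2])/d[2]
def proj(C,X):
    m,A,c=C;v=A.T@(np.array(X)-c);return np.array([m["fx"]*v[0]/v[2]+m["cx"],m["fy"]*v[1]/v[2]+m["cy"]])
def tri(*rs):
    M=np.zeros((3,3));b=np.zeros(3)
    for c,d in rs:
        P=np.eye(3)-np.outer(d,d);M+=P;b+=P@c
    X=np.linalg.solve(M,b);return X,[np.linalg.norm(np.cross(X-c,d)) for c,d in rs]
def steel(im,smax=70,vmin=90):
    h=cv2.cvtColor(im,cv2.COLOR_BGR2HSV);return ((h[...,1]<smax)&(h[...,2]>vmin)).astype(np.uint8)
E
python3 - <<'E'
from h import *
for n,boxs in(("scene",[(180,192,205,232),(172,238,196,268)]),("side",[(386,315,424,355),(420,292,450,314)])):
    im=cv2.imread(f"pics/{n}0.png");C=cam(n)
    for x0,y0,x1,y1 in boxs:
        m=steel(im[y0:y1,x0:x1]);ys,xs=np.nonzero(m);P=np.c_[xs+x0,ys+y0].astype(float)
        u=np.linalg.svd(P-P.mean(0))[2][0];t=(P-P.mean(0))@u
        e=[P.mean(0)+u*t.min(),P.mean(0)+u*t.max()]
        print(n,len(P),P.mean(0).round(1),[(k.round(1),onz(C,k,5).round(1)) for k in e])
a=cv2.imread("pics/scene0.png")[165:285,110:270];b=cv2.imread("pics/side0.png")[280:400,340:500]
cv2.imwrite("pics/crop1.png",np.hstack([cv2.resize(i,None,fx=2.5*.99,fy=2.5*.99,interpolation=2) for i in(a,b)]))
E
```

```text
scene 149 [192. 216.] [(array([196.7, 198.2]), array([ 365.9, -355.6,    5. ])), (array([189.2, 226.8]), array([ 471.3, -355.6,    5. ]))]
scene 86 [182.5 254.6] [(array([190.5, 243.3]), array([ 527.2, -339.5,    5. ])), (array([177.6, 261.4]), array([ 588.6, -362.7,    5. ]))]
side 175 [408.5 331.5] [(array([416.8, 322.8]), array([ 470.5, -356.7,    5. ])), (array([393.8, 346.8]), array([ 368.2, -358.9,    5. ]))]
side 79 [437.4 302.6] [(array([444.4, 299.7]), array([ 588. , -365.3,    5. ])), (array([424.9, 307.8]), array([ 526. , -342.5,    5. ]))]
```

View pics/crop1.png

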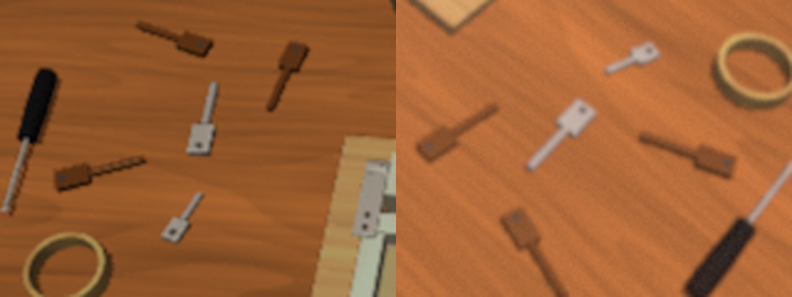

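The crop confirms the choice. The long steel pin is the one at scene (192,216), about 105 mm overall, with its tip towards the robot. The spare is about 67 mm, and the brown ones are look-alikes. I'll look at the hinge with the wrist camera before moving off.

```bash
python3 - <<'E'
from h import *
for p in((265,232),(258,252)): print(onz(cam("scene"),p,44))
R,p=tool();np.savez("pics/w1.npz",R=R,p=p)
cv2.imwrite("pics/w1.png",viewer.snapshot("wrist"))
E
python3 -m handwheel '[[-0.15,-0.1,0.03,0,0,0,1],[-0.15,-0.1,0.03,0,0,0,1],[-0.15,-0.1,0.03,0,0,0,1],[-0.15,-0.1,0.03,0,0,0,1],[-0.15,-0.1,0.03,0,0,0,1],[-0.15,-0.1,0.03,0,0,0,1],[-0.15,-0.1,0.03,0,0,0,1],[-0.15,-0.1,0.03,0,0,0,1]]'
python3 - <<'E'
from h import *
R,p=tool();np.savez("pics/w2.npz",R=R,p=p)
b=viewer.snapshot("wrist");cv2.imwrite("pics/w2.png",b)
a=cv2.imread("pics/w1.png");cv2.imwrite("pics/w12.png",np.vstack([cv2.resize(np.hstack([a,b]),(800,300)),cv2.resize(np.hstack([a,b])[200:440],(800,150))*0]) if 0 else cv2.resize(np.hstack([a,b]),(800,300)))
print(p)
E
```

```text
[ 498.15629608 -122.16988613   44.        ]
[ 564.33946721 -132.78690986   44.        ]
clock: 0.82
eef_pos: [550.9, -148.4, 212.4]
ee_rot: [-0.0, 0.706, 0.708, 0.001]
contact_force: [-0.0, -0.5, 0.2]
opening: 85.5
gripper_force: 0.0
[ 550.9406404  -148.43352985  212.44280434]
```

View pics/w12.png

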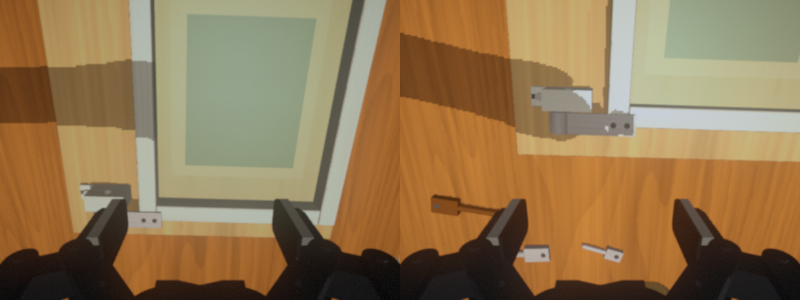

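```bash
python3 - <<'E'
import cv2
a=cv2.imread("pics/w2.png")[110:250,180:380];cv2.imwrite("pics/c2.png",cv2.resize(a,None,fx=4,fy=4,interpolation=2))
E
```

```text
(no output)
```

View pics/c2.png

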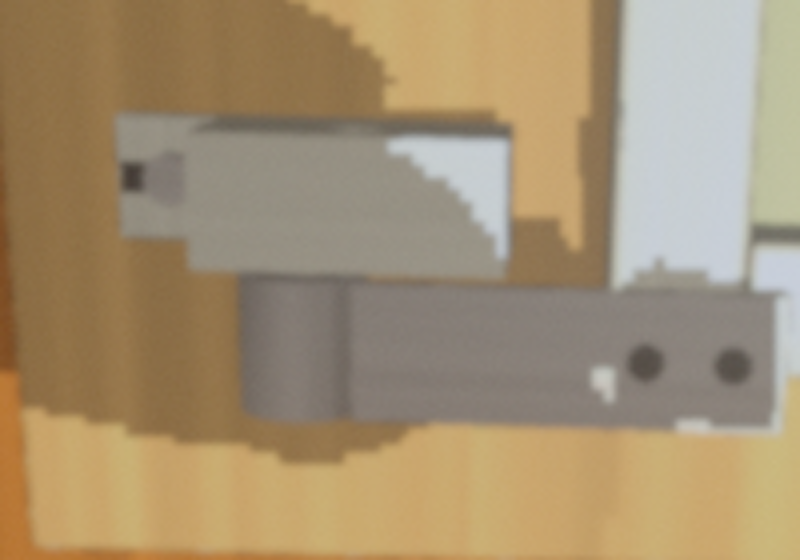

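In the w2 crop (4x, offset 180,110), the knuckle barrel spans columns 243–350, with its outer mouth at row 420. The block's top front edge runs (190,273)–(508,277), so the block sits about 13 px to +x of the knuckle. The board corner is at (35,548).

```bash
python3 - <<'E'
from h import *
d=np.load("pics/w2.npz");C=cam("wrist",(d["R"],d["p"]));d1=np.load("pics/w1.npz");C1=cam("wrist",(d1["R"],d1["p"]))
f=lambda x,y:(180+x/4,110+y/4)
print("block LL,LR top58",onz(C,f(190,273),58).round(1),onz(C,f(508,277),58).round(1))
print("block back top",onz(C,f(510,127),58).round(1))
for n,p in(("barL out",(246,420)),("barR out",(350,420)),("barL in",(243,278)),("barR in",(350,278))):print(n,onz(C,f(*p),50).round(1))
print("top mid out/in z56",onz(C,f(297,420),56).round(1),onz(C,f(297,277),56).round(1))
print("board corner",onz(C,f(35,548),18).round(1))
im=cv2.imread("pics/w2.png");im1=cv2.imread("pics/w1.png")
# board -y edge: hue jump along columns in w2
sat=cv2.GaussianBlur(cv2.cvtColor(im,cv2.COLOR_BGR2HSV)[...,1],(5,5),0).astype(int)
P=[]
for x in range(200,600,20):
    col=sat[232:275,x];g=np.diff(col);r=232+np.argmax(g)+.5;P.append(onz(C,(x,r),18)[:2])
P=np.array(P);
vx,vy,x0,y0=cv2.fitLine(P.astype(np.float32),cv2.DIST_HUBER,0,.01,.01).ravel();print("edge dir deg",np.degrees(np.arctan2(vy,vx)),x0,y0,np.abs((P-[x0,y0])@[-vy,vx]).max())
# heights by template match w2->w1, seeded by projection at guess z
for n,c,z in(("plate screw",(645,362),50),("plate screw2",(733,365),50),("block UR corner",(510,127),58)):
    q=f(*c);g=proj(C1,onz(C,q,z));h=7
    T=im[round(q[1])-h:round(q[1])+h+1,round(q[0])-h:round(q[0])+h+1]
    a,b=round(g[0]),round(g[1]);W=im1[b-h-12:b+h+13,a-h-12:a+h+13]
    r=cv2.matchTemplate(W,cv2.resize(T,None,fx=1,fy=1),cv2.TM_CCOEFF_NORMED);_,sc,_,l=cv2.minMaxLoc(r)
    m=(a-12+l[0],b-12+l[1]);print(n,sc,g.round(1),m,tri(ray(C,(round(q[0]),round(q[1]))),ray(C1,m)))
E
```

```text
block LL,LR top58 [ 486.6 -115.1   58. ] [ 542.9 -115.7   58. ]
block back top [543.4 -89.8  58. ]
barL out [ 493.4 -144.    50. ]
barR out [ 512.8 -144.    50. ]
barL in [ 494.4 -117.3   50. ]
barR in [ 513.9 -117.3   50. ]
top mid out/in z56 [ 503.9 -142.4   56. ] [ 505.2 -116.1   56. ]
board corner [ 440.5 -180.6   18. ]
edge dir deg -1.5687249 590.37665 -184.34888 0.7668699226685286
plate screw 0.912629246711731 [230.9 350.8] (229, 352) (array([ 567.33369005, -131.39308782,   54.31793079]), [np.float64(0.16503198493106216), np.float64(0.1650319849308514)])
plate screw2 0.9272618293762207 [248.6 351.3] (247, 353) (array([ 583.57781571, -132.21367493,   54.44687467]), [np.float64(0.04455850710934215), np.float64(0.04455850710938612)])
block UR corner 0.5724738240242004 [197.5 313.4] (199, 311) (array([543.47065744, -90.26957106,  52.96829339]), [np.float64(0.21092192005920363), np.float64(0.21092192005920682)])
```

```bash
python3 -m handwheel '[[-0.208,-0.101,0.06,0,0,-1.571,1],[-0.208,-0.101,0.06,0,0,-1.571,1],[-0.208,-0.101,0.06,0,0,-1.571,1],[-0.208,-0.101,0.06,0,0,-1.571,1],[-0.208,-0.101,0.06,0,0,-1.571,1],[-0.208,-0.101,0.06,0,0,-1.571,1],[-0.208,-0.101,0.06,0,0,-1.571,1],[-0.208,-0.101,0.06,0,0,-1.571,1],[-0.208,-0.101,0.06,0,0,-1.571,1],[-0.208,-0.101,0.06,0,0,-1.571,1],[-0.208,-0.101,0.06,0,0,-1.571,1],[-0.208,-0.101,0.06,0,0,-1.571,1],[-0.208,-0.101,0.06,0,0,-1.571,1],[-0.208,-0.101,0.06,0,0,-1.571,1],[-0.208,-0.101,0.06,0,0,-1.571,1]]'
python3 - <<'E'
from h import *
s=sense();R,p=tool(s);np.savez("pics/w3.npz",R=R,p=p);print(np.round(s["qpos"],2),p,R.round(3).tolist())
b=viewer.snapshot("wrist");cv2.imwrite("pics/w3.png",b)
C=cam("wrist",(R,p));m=steel(b)
for n,x in(("tip",(367,-357,5)),("sh",(431,-357,5)),("end",(471,-356,5))):print(n,proj(C,x))
n,l,st,ce=cv2.connectedComponentsWithStats(m)
for i in range(1,n):
    if st[i,4]>150 : print(st[i],ce[i].round(1))
E
```

```text
clock: 2.12
eef_pos: [450.5, -357.0, 152.4]
ee_rot: [0.0, 0.0, 1.0, 0.0]
contact_force: [0.7, -0.3, -0.3]
opening: 85.6
gripper_force: 0.0
[ 0.65  0.35 -0.07  1.82  0.03  0.97  2.14] [ 450.45017877 -357.02921489  152.38147593] [[-1.0, 0.0, 0.001], [0.0, 1.0, 0.0], [-0.001, 0.0, -1.0]]
tip [318.85638753 100.78726623]
sh [318.94955595 197.33554648]
end [320.36575242 250.94246575]
[ 301   99   39  153 3369] [319.5 193.4]
[  27  254   41  117 1014] [ 46.6 311. ]
[629 300  11  32 277] [634.8 314.9]
[ 301  314   42   75 1187] [321.7 358.7]
[138 320  51  73 976] [160.7 359.6]
[464 336  39  57 745] [483.6 367.5]
[ 604  356   36   66 1282] [625.5 389. ]
```

View pics/w3.png

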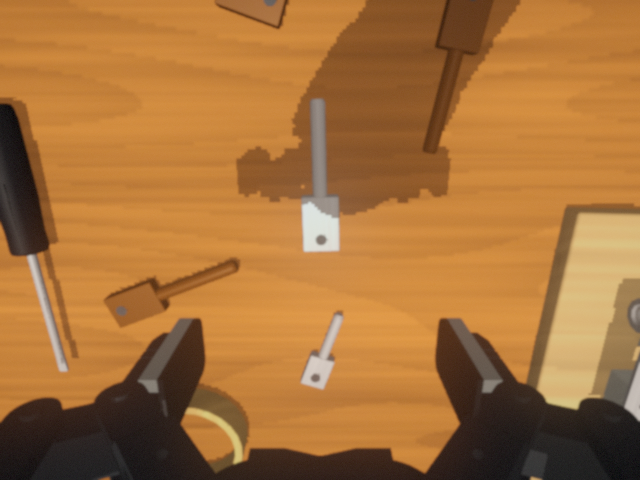

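```bash
cat > pin.py <<'E'
from h import *
def pin(name,z=5):
    d=np.load(f"pics/{name}.npz");C=cam("wrist",(d["R"],d["p"]));im=cv2.imread(f"pics/{name}.png")
    n,l,st,ce=cv2.connectedComponentsWithStats(steel(im)[:290]);i=1+np.argmax(st[1:,4])
    ys,xs=np.nonzero(l==i);rows={r:xs[ys==r] for r in np.unique(ys)}
    w=np.array([[r,v.min(),v.max()+1] for r,v in rows.items()]);ww=w[:,2]-w[:,1]
    tab=w[ww>.8*ww.max()];sh=w[(ww<.5*ww.max())&(w[:,0]>w[0,0]+6)]
    print(name,"tip row",w[0,0],"shoulder row",tab[0,0],"end",tab[-1,0]+1,"tabw",np.median(tab[:,2]-tab[:,1]))
    c=lambda a:(a[:,1:].mean(1))
    pf=np.polyfit(np.r_[sh[:,0],tab[3:-3,0]],np.r_[c(sh),c(tab[3:-3])],1)
    P=lambda r,zz:onz(C,(np.polyval(pf,r),r),zz)
    a,b=P(w[0,0],z),P(tab[0,0],z);print("tip",a.round(1),"shoulder@5",b.round(1),"@10",P(tab[0,0],10).round(1),"end@10",P(tab[-1,0]+1,10).round(1),"yaw",np.degrees(np.arctan2(a[1]-b[1],a[0]-b[0])))
    return C,P,w,tab
if __name__=="__main__":
    import sys;pin(sys.argv[1])
    C=cam("wrist",tuple(np.load("pics/w3.npz")[k] for k in"Rp"));S=cam("side");print("tip side tri",tri(ray(S,(393.8,346.8)),ray(C,(319,99))),"tab end tri",tri(ray(S,(416.8,322.8)),ray(C,(320.5,252))))
E
python3 pin.py w3
```

```text
w3 tip row 99 shoulder row 196 end 251 tabw 37.0
tip [ 365.9 -357.8    5. ] shoulder@5 [ 430.  -356.3    5. ] @10 [ 429.  -356.3   10. ] end@10 [ 469.2 -355.3   10. ] yaw -178.6160448743671
tip side tri (array([ 366.66414968, -358.18624166,    6.70515463]), [np.float64(1.4804179863384535), np.float64(1.4804179863383549)]) tab end tri (array([ 472.84508604, -355.72655064,    1.53807668]), [np.float64(0.28740930687705457), np.float64(0.28740930687701566)])
```

```bash
python3 -m handwheel '[[-0.0023,0.0013,0.035,0,0,-0.024,0.1],[-0.0023,0.0013,0.07,0,0,-0.024,0.1],[-0.0023,0.0013,0.09,0,0,-0.024,0.1],[-0.0023,0.0013,0.09,0,0,-0.024,0.1],[-0.0023,0.0013,0.09,0,0,-0.024,0.1],[-0.0023,0.0013,0.09,0,0,-0.024,0.1]]'
python3 - <<'E'
from h import *
R,p=tool();np.savez("pics/w4.npz",R=R,p=p);print(p,R[0].round(4))
cv2.imwrite("pics/w4.png",viewer.snapshot("wrist"))
from pin import pin
a=pin("w3");b=pin("w4")
for k,r3,r4 in(("tip",a[2][0,0],b[2][0,0]),("sh",a[3][0,0],b[3][0,0])):
    rs=[]
    for (C,P,_,_),r in((a,r3),(b,r4)):
        q=P(r,5);rs.append((C[2],(q-C[2])/np.linalg.norm(q-C[2])))
    print(k,tri(*rs))
E
```

```text
clock: 2.67
eef_pos: [452.7, -357.2, 63.7]
ee_rot: [0.001, -0.012, 1.0, -0.001]
contact_force: [-0.0, -0.1, 0.2]
opening: 47.3
gripper_force: 0.0
[ 452.71653396 -357.24931751   63.74614127] [-0.9997 -0.0238  0.0022]
w3 tip row 99 shoulder row 196 end 251 tabw 37.0
tip [ 365.9 -357.8    5. ] shoulder@5 [ 430.1 -356.3    5. ] @10 [ 429.  -356.3   10. ] end@10 [ 469.2 -355.3   10. ] yaw -178.616340044591
w4 tip row 90 shoulder row 228 end 290 tabw 52.0
tip [ 365.7 -358.     5. ] shoulder@5 [ 429.1 -356.3    5. ] @10 [ 427.6 -356.4   10. ] end@10 [ 460.2 -355.5   10. ] yaw -178.44969974661524
tip (array([ 365.95077662, -357.93788197,   11.35250761]), [np.float64(0.13675617161853876), np.float64(0.1367561716184967)])
sh (array([ 432.46279129, -356.23820849,   -6.09874139]), [np.float64(0.03637605186832126), np.float64(0.0363760518683084)])
```

```bash
python3 -m handwheel '[[0,0.0014,0.03,0,0,0,0.1],[0,0.0014,0.045,0,0,0,0.1],[0,0.0014,0.05,0,0,0,0.1],[0,0.0014,0.05,0,0,0,0.1],[0,0.0014,0.05,0,0,0,0.1]]' 60
```

```text
clock: 3.13
eef_pos: [452.4, -356.1, 13.8]
ee_rot: [0.001, -0.012, 1.0, -0.001]
contact_force: [0.1, -0.0, -0.9]
opening: 47.0
gripper_force: 0.0
```

```bash
python3 -m handwheel '[[0,0,0.0018,0,0,0,0.1],[0,0,0.0018,0,0,0,-0.3],[0,0,0.0018,0,0,0,-1],[0,0,0.0018,0,0,0,-1],[0,0,0.0018,0,0,0,-1],[0,0,0.0018,0,0,0,-1],[0,0,0.0018,0,0,0,-1],[0,0,0.0018,0,0,0,-1],[0,0,0.0018,0,0,0,-1]]' 60
```

```text
clock: 3.88
eef_pos: [452.1, -355.9, 11.8]
ee_rot: [0.001, -0.012, 1.0, -0.001]
contact_force: [-1.2, 0.1, 5.5]
opening: 24.5
gripper_force: 59.6
```

```bash
python3 -m handwheel '[[0,0,-0.03,0,0,0,-1],[0,0,-0.06,0,0,0,-1],[0,0,-0.06,0,0,0.1,-1],[-0.048,0.101,-0.06,0,0,1.634,-1],[-0.048,0.101,-0.06,0,0,1.634,-1],[-0.048,0.101,-0.06,0,0,1.634,-1],[-0.048,0.101,-0.06,0,0,1.634,-1],[-0.048,0.101,-0.06,0,0,1.634,-1],[-0.048,0.101,-0.06,0,0,1.634,-1],[-0.048,0.101,-0.06,0,0,1.634,-1],[-0.048,0.101,-0.06,0,0,1.634,-1],[-0.048,0.101,-0.06,0,0,1.634,-1],[-0.048,0.101,-0.06,0,0,1.634,-1],[-0.048,0.101,-0.06,0,0,1.634,-1],[-0.048,0.101,-0.06,0,0,1.634,-1],[-0.048,0.101,-0.06,0,0,1.634,-1],[-0.048,0.101,-0.06,0,0,1.634,-1],[-0.048,0.101,-0.06,0,0,1.634,-1],[-0.048,0.101,-0.06,0,0,1.634,-1]]'
python3 - <<'E'
from h import *
s=sense();R,p=tool(s);np.savez("pics/w5.npz",R=R,p=p);print(p,R.round(4).tolist(),np.round(s["contact_force"],1),np.round(s["moment"],2),np.round(s["qpos"],2))
b=viewer.snapshot("wrist");cv2.imwrite("pics/w5.png",b);cv2.imwrite("pics/side5.png",viewer.snapshot("side"))
C=cam("wrist",(R,p));print("tip px pred",proj(C,p+R@[86.6,0,6.8]),"mouth pred",proj(C,(502.3,-142.5,44)))
c=cv2.imread("pics/side5.png");S=cam("side");q=proj(S,(502.3,-160,44));print(q,proj(S,p+R@[86.6,0,6.8]));x,y=q.astype(int)
k=cv2.resize(c[y-50:y+50,x-40:x+40],(480,600),interpolation=2)
cv2.imwrite("pics/v5.png",np.hstack([k[:,:320*1],cv2.resize(b,(480,360))]) if 0 else np.vstack([cv2.resize(b[0:480],(640,480))]))
cv2.imwrite("pics/side5c.png",k)
E
```

```text
clock: 5.47
eef_pos: [496.8, -253.0, 70.5]
ee_rot: [-0.0, 0.72, 0.694, 0.0]
contact_force: [0.5, 0.2, -0.5]
opening: 23.8
gripper_force: 59.5
[ 496.8014454  -253.02294146   70.49545466] [[0.0378, 0.9993, 0.0], [0.9993, -0.0378, 0.0002], [0.0002, 0.0, -1.0]] [ 0.5  0.2 -0.5] [-0.02  0.03  0.01] [ 0.17  0.44  0.28  1.93 -0.17  0.79  0.51]
tip px pred [317.71023353  90.00420416] mouth pred [321.58799687  18.43540013]
[372.023839   268.56952907] [373.59664899 265.99766544]
```

View pics/v5.png

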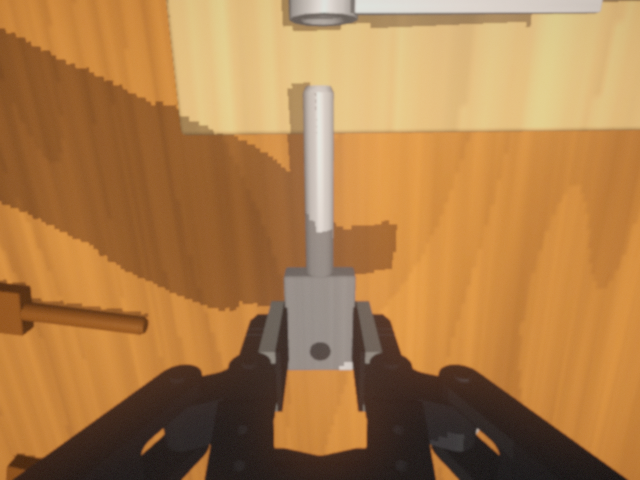

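The wrist view shows the pin straight in the jaws, with its tip at (318,88). The knuckle mouth ellipse is centred at about (323,15), so I need roughly 1.5 mm of +x and to come down to axis height.

```bash
python3 -m handwheel '[[0,0.0015,0.0197,0,0,0,-1],[0,0.0015,0.0197,0,0,0,-1],[0.01,0.0015,0.0197,0,0,0,-1],[0.015,0.0015,0.0197,0,0,0,-1],[0.015,0.0015,0.0197,0,0,0,-1],[0.015,0.0015,0.0197,0,0,0,-1]]'
python3 - <<'E'
from h import *
s=sense();R,p=tool(s);np.savez("pics/w6.npz",R=R,p=p);print(p,R[:2,0].round(4))
b=viewer.snapshot("wrist");cv2.imwrite("pics/w6.png",b);c=viewer.snapshot("side")
C=cam("wrist",(R,p));tip=p+R@[86.6,0,6.8];print("tip",tip,proj(C,tip),"mouth pred",proj(C,(502.8,-142.5,44)))
S=cam("side");x,y=proj(S,tip).astype(int);print(proj(S,tip),proj(S,(502.8,-142.5,44)))
k=cv2.resize(c[y-30:y+30,x-32:x+32],(480,450),interpolation=2)
cv2.imwrite("pics/v6.png",np.hstack([k,cv2.resize(b[0:225,240:400],(320,450))]))
E
```

```text
clock: 6.07
eef_pos: [499.5, -237.5, 51.5]
ee_rot: [0.0, 0.72, 0.694, 0.0]
contact_force: [0.8, -1.3, -0.8]
opening: 23.9
gripper_force: 59.5
[ 499.53426457 -237.47873033   51.47017638] [0.0373 0.9993]
tip [ 502.77090312 -150.93903099   44.67277914] [317.71131459  90.00543513] mouth pred [316.77125704  61.55345318]
[369.83735136 266.64481136] [367.69652081 265.21502433]
```

View pics/v6.png

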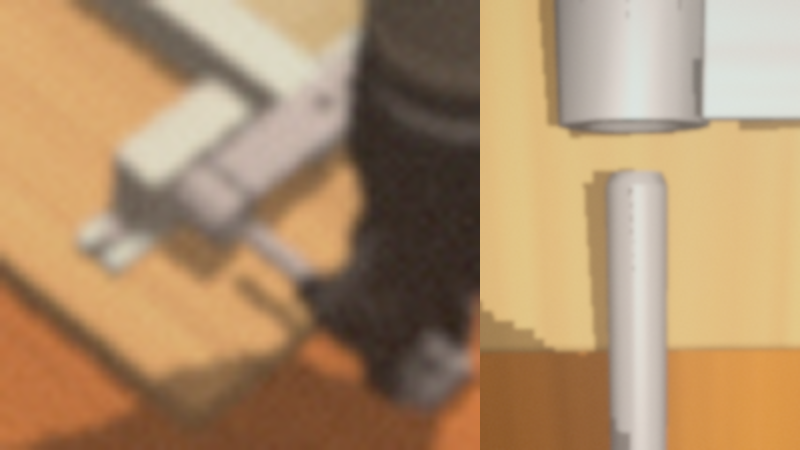

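The barrel axis sits about 2 px (0.6 mm) to -x of the pin, with about 8 mm of gap left. I'll correct for that and ease in.

```bash
python3 -m handwheel '[[0.003,-0.0005,0.0006,0,0,0,-1],[0.006,-0.0005,0.0006,0,0,0,-1],[0.008,-0.0005,0.0006,0,0,0,-1],[0.01,-0.0005,0.0006,0,0,0,-1],[0.012,-0.0005,0.0006,0,0,0,-1],[0.013,-0.0005,0.0006,0,0,0,-1],[0.013,-0.0005,0.0006,0,0,0,-1]]'
```

```text
clock: 6.75
eef_pos: [499.1, -224.9, 50.2]
ee_rot: [0.0, 0.721, 0.693, 0.0]
contact_force: [0.6, -0.0, -0.8]
opening: 23.7
gripper_force: 59.5
```

```bash
python3 -m handwheel '[[0.003,0,0,0,0,0,-1],[0.006,0,0,0,0,0,-1],[0.008,0,0,0,0,0,-1],[0.01,0,0,0,0,0,-1],[0.012,0,0,0,0,0,-1],[0.014,0,0,0,0,0,-1],[0.014,0,0,0,0,0,-1],[0.014,0,0,0,0,0,-1]]'
python3 - <<'E'
from h import *
s=sense();R,p=tool(s);print(p.round(2),R[:,0].round(4),np.round(s["contact_force"],2),np.round(s["moment"],2))
E
```

```text
clock: 7.42
eef_pos: [499.6, -210.9, 50.2]
ee_rot: [-0.0, 0.721, 0.693, 0.0]
contact_force: [-0.2, -0.2, -0.9]
opening: 23.8
gripper_force: 59.5
[ 499.56 -210.93   50.23] [3.860e-02 9.993e-01 2.000e-04] [-0.17 -0.22 -0.9 ] [ 0.03 -0.04 -0.02]
```

```bash
python3 -m handwheel '[[0,0.0015,0,0,0,-0.002,-1],[0,0.003,0,0,0,-0.004,-1],[0,0.0045,0,0,0,-0.007,-1],[0,0.006,0,0,0,-0.01,-1],[0,0.0075,0,0,0,-0.012,-1],[0,0.009,0,0,0,-0.014,-1],[0.0005,0.0105,0,0,0,-0.016,-1],[0.0005,0.012,0,0,0,-0.018,-1],[0.0005,0.0135,0,0,0,-0.02,-1],[0.0005,0.0135,0,0,0,-0.02,-1]]'
python3 - <<'E'
from h import *
s=sense();R,p=tool(s);np.savez("pics/w7.npz",R=R,p=p);print(p.round(2),R[:,0].round(4),np.round(s["contact_force"],2),np.round(s["moment"],2),s["opening"])
b=viewer.snapshot("wrist");cv2.imwrite("pics/w7.png",b)
C=cam("wrist",(R,p));print([proj(C,q).round(1) for q in((486.6,-115.1,58),(542.9,-115.7,58))])
cv2.imwrite("pics/v7.png",cv2.resize(b[0:220,190:450],(780,660))[:600])
E
```

```text
clock: 8.25
eef_pos: [513.5, -211.4, 50.3]
ee_rot: [0.0, 0.714, 0.7, 0.0]
contact_force: [-0.9, -0.6, -1.2]
opening: 23.9
gripper_force: 59.6
[ 513.53 -211.43   50.27] [ 1.880e-02  9.998e-01 -4.000e-04] [-0.89 -0.58 -1.22] [-0.08  0.44  0.2 ] 23.925822793601565
[array([214.4,  52.7]), array([416.4,  51. ])]
```

View pics/v7.png

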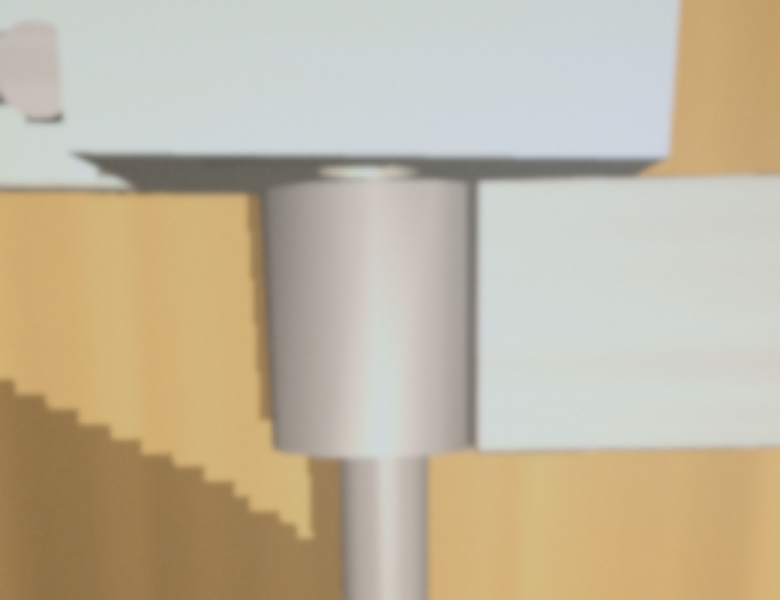

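The pin is in the knuckle and has drawn the screen along. A light ellipse on the block face, at crop (367,170) and spanning 320–415, looks like the top of the block's hole.

```bash
python3 - <<'E'
from h import *
d=np.load("pics/w7.npz");R,p=d["R"],d["p"];C=cam("wrist",(R,p))
f=lambda x,y:(190+x/3,y/3)
def ony(px,y):
    c,v=ray(C,px);return (c+v*(y-c[1])/v[1]).round(1)
for q in((320,171),(367,166),(415,171),(75,155),(668,158)):print(q,ony(f(*q),-115.4))
print("pin axis at face",p+R@[95.5,0,6.8])
E
```

```text
(320, 171) [ 508.9 -115.4   46.6]
(367, 166) [ 513.8 -115.4   50. ]
(415, 171) [ 518.7 -115.4   44.9]
(75, 155) [ 487.9 -115.4   62.6]
(668, 158) [ 543.2 -115.4   51.6]
pin axis at face [ 515.32899203 -115.94738207   43.43989628]
```

```bash
python3 -m handwheel '[[0,-0.0008,0,0,0,0,-1],[0.002,-0.0016,0,0,0,0,-1],[0.004,-0.0016,0,0,0,0,-1],[0.006,-0.0016,0,0,0,0,-1],[0.008,-0.0016,0,0,0,0,-1],[0.0095,-0.0016,0,0,0,0,-1],[0.0095,-0.0016,0,0,0,0,-1]]'
python3 -c "
from h import *
s=sense();R,p=tool(s);print(p.round(2),R[:,0].round(4),np.round(s['contact_force'],2),np.round(s['moment'],2),'tip',p+R@[86.6,0,6.8])"
```

```text
clock: 8.88
eef_pos: [512.2, -201.2, 50.4]
ee_rot: [0.0, 0.714, 0.701, 0.001]
contact_force: [1.0, 0.2, -0.7]
opening: 24.0
gripper_force: 59.5
[ 512.24 -201.17   50.45] [1.850e-02 9.998e-01 2.000e-04] [ 1.02  0.2  -0.73] [ 0.16 -0.23 -0.07] tip [ 513.85559205 -114.57938875   43.66138484]
```

```bash
python3 -m handwheel '[[0.001,0,0,0,0,0,-1],[0.002,0,0,0,0,0,-1],[0.003,0,0,0,0,0,-1],[0.004,0,0,0,0,0,-1],[0.004,0,0,0,0,0,-1]]'
python3 -c "
from h import *
s=sense();R,p=tool(s);print(p.round(2),R[:,0].round(4),np.round(s['contact_force'],2),np.round(s['moment'],2),'tip',p+R@[86.6,0,6.8])"
```

```text
clock: 9.3
eef_pos: [512.2, -197.8, 50.4]
ee_rot: [0.0, 0.714, 0.7, 0.0]
contact_force: [2.0, -1.2, -1.0]
opening: 24.2
gripper_force: 59.5
[ 512.17 -197.75   50.43] [ 1.890e-02  9.998e-01 -3.000e-04] [ 1.97 -1.15 -1.  ] [-0.14 -0.35 -0.05] tip [ 513.81700412 -111.17212422   43.60308924]
```

```bash
python3 -m handwheel '[[0.001,0,0,0,0,0,-1],[0.002,0,0,0,0,0,-1],[0.003,0,0,0,0,0,-1],[0.004,0,0,0,0,0,-1],[0.005,0,0,0,0,0,-1],[0.006,0,0,0,0,0,-1],[0.006,0,0,0,0,0,-1]]'
python3 -c "
from h import *
s=sense();R,p=tool(s);print(p.round(2),R[:,0].round(4),np.round(s['contact_force'],2),np.round(s['moment'],2),'tip',p+R@[86.6,0,6.8])"
```

```text
clock: 9.88
eef_pos: [512.1, -191.5, 50.3]
ee_rot: [0.0, 0.714, 0.7, 0.0]
contact_force: [2.3, -1.3, -0.1]
opening: 24.2
gripper_force: 59.6
[ 512.08 -191.54   50.34] [ 0.0187  0.9998 -0.    ] [ 2.27 -1.27 -0.07] [-0.32 -0.55 -0.17] tip [ 513.70502232 -104.95553708   43.53840376]
```

```bash
python3 -m handwheel '[[0.0015,0.0003,0,0,0,0,-1],[0.003,0.0003,0,0,0,0,-1],[0.0045,0.0003,0,0,0,0,-1],[0.006,0.0003,0,0,0,0,-1],[0.0075,0.0003,0,0,0,0,-1],[0.009,0.0003,0,0,0,0,-1],[0.0105,0.0003,0,0,0,0,-1],[0.012,0.0003,0,0,0,0,-1],[0.012,0.0003,0,0,0,0,-1]]'
python3 -c "
from h import *
s=sense();R,p=tool(s);print(p.round(2),R[:,0].round(4),np.round(s['contact_force'],2),np.round(s['moment'],2),'tip',p+R@[86.6,0,6.8])"
```

```text
clock: 10.63
eef_pos: [512.4, -179.2, 50.2]
ee_rot: [-0.0, 0.714, 0.701, 0.0]
contact_force: [2.1, -1.3, -0.6]
opening: 23.9
gripper_force: 59.6
[ 512.37 -179.22   50.23] [1.840e-02 9.998e-01 3.000e-04] [ 2.1  -1.34 -0.56] [-0.13 -0.56 -0.09] tip [513.96463235 -92.63064987  43.46078409]
```

```bash
python3 -m handwheel '[[0.0015,0.0002,0,0,0,0,-1],[0.003,0.0002,0,0,0,0,-1],[0.0045,0.0002,0,0,0,0,-1],[0.006,0.0002,0,0,0,0,-1],[0.0075,0.0002,0,0,0,0,-1],[0.009,0.0002,0,0,0,0,-1],[0.0105,0.0002,0,0,0,0,-1],[0.012,0.0002,0,0,0,0,-1],[0.012,0.0002,0,0,0,0,-1]]'
python3 -c "
from h import *
s=sense();R,p=tool(s);print(p.round(2),R[:,0].round(4),np.round(s['contact_force'],2),np.round(s['moment'],2),'sh',p+R@[22.6,0,6.8])"
```

```text
clock: 11.38
eef_pos: [512.7, -167.2, 50.2]
ee_rot: [-0.0, 0.714, 0.701, 0.0]
contact_force: [1.0, -0.1, 0.1]
opening: 23.9
gripper_force: 59.6
[ 512.66 -167.15   50.18] [1.840e-02 9.998e-01 4.000e-04] [ 0.96 -0.1   0.07] [-0.18 -0.31 -0.04] sh [ 513.07332333 -144.55467191   43.39380145]
```

Roughly 2 mm remains. I'll go in 0.5 mm steps until the tab meets the knuckle.

```bash
for i in 1; do python3 -m handwheel '[[0.0005,0,0,0,0,0,-1],[0.001,0,0,0,0,0,-1],[0.0015,0,0,0,0,0,-1],[0.0015,0,0,0,0,0,-1]]'; done
python3 -c "
from h import *
s=sense();R,p=tool(s);print(p.round(2),np.round(s['contact_force'],2),np.round(s['moment'],2),'sh',p+R@[22.6,0,6.8])"
```

```text
clock: 11.72
eef_pos: [512.7, -167.0, 50.3]
ee_rot: [0.0, 0.714, 0.7, -0.0]
contact_force: [2.1, -3.1, -0.8]
opening: 24.0
gripper_force: 59.6
[ 512.65 -166.98   50.25] [ 2.09 -3.08 -0.83] [-0.76 -0.25 -0.02] sh [ 513.08909928 -144.38653488   43.43101907]
```

```bash
python3 -m handwheel '[[0.0005,0,0,0,0,0,-1],[0.001,0,0,0,0,0,-1],[0.001,0,0,0,0,0,-1]]'
python3 -c "
from h import *
s=sense();R,p=tool(s);print(p.round(2),np.round(s['contact_force'],2),np.round(s['moment'],2),'sh',p+R@[22.6,0,6.8])"
```

```text
clock: 11.97
eef_pos: [512.7, -166.9, 50.3]
ee_rot: [0.001, 0.714, 0.7, -0.001]
contact_force: [1.5, -5.9, -0.3]
opening: 24.3
gripper_force: 59.5
[ 512.66 -166.89   50.32] [ 1.46 -5.91 -0.27] [-1.21 -0.27 -0.03] sh [ 513.10951929 -144.31159624   43.46759879]
```

```bash
python3 - <<'E'
from h import *
b=viewer.snapshot("wrist");cv2.imwrite("pics/w8.png",b);cv2.imwrite("pics/v8.png",cv2.resize(b[120:380,220:420],(460,598),interpolation=2))
E
```

```text
(no output)
```

View pics/v8.png

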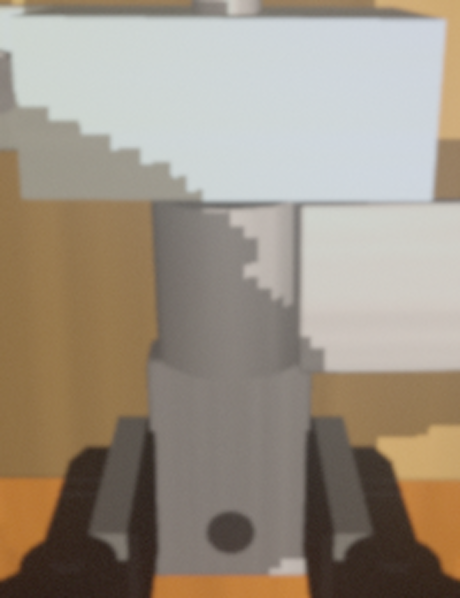

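The tab's face meets the knuckle mouth with no gap, and the tip shows behind the block at (228,5). Next I'll relax the residual push, release and withdraw upwards.

```bash
python3 -m handwheel '[[-0.001,0,0,0,0,0,-1],[-0.0018,0,0,0,0,0,-1],[-0.0018,0,0,0,0,0,-0.2],[-0.0018,0,0,0,0,0,0.2],[-0.0018,0,0,0,0,0,0.2],[-0.0018,0,0,0,0,0,0.2],[-0.0018,0,-0.01,0,0,0,0.2],[-0.0018,0,-0.03,0,0,0,0.2],[-0.0018,0,-0.06,0,0,0,0.2],[-0.0018,0,-0.09,0,0,0,0.2],[-0.0018,0,-0.12,0,0,0,0.2],[-0.0018,0,-0.12,0,0,0,0.2],[-0.0018,0,-0.12,0,0,0,0.2]]' 20
python3 - <<'E'
from h import *
s=sense();R,p=tool(s);C=cam("wrist",(R,p));b=viewer.snapshot("wrist");cv2.imwrite("pics/w9.png",b)
print(p,s["opening"],np.round(s["contact_force"],1))
q=proj(C,(513,-165,48));print(q,"mouth",proj(C,(513,-143.5,50)))
x=int(q[0]);r0=int(q[1]);g=cv2.cvtColor(b,cv2.COLOR_BGR2HSV)
for r in range(r0-90,r0+60,6):
    v=np.nonzero(g[r,x-60:x+60,1]<70)[0];print(r,(v.min()+x-60,v.max()+x-60,len(v)) if len(v) else None,end=" ")
E
```

```text
clock: 13.1
eef_pos: [514.1, -167.2, 172.8]
ee_rot: [0.002, 0.714, 0.7, 0.002]
contact_force: [0.2, 0.1, -0.1]
opening: 51.1
gripper_force: 0.0
[ 514.07699244 -167.23016749  172.81469995] 51.07475988613198 [ 0.2  0.1 -0.1]
[315.87358671 232.53036189] mouth [315.13719946 201.43814212]
142 (np.int64(255), np.int64(363), 109) 148 (np.int64(255), np.int64(363), 109) 154 (np.int64(269), np.int64(364), 96) 160 (np.int64(298), np.int64(374), 77) 166 (np.int64(298), np.int64(374), 77) 172 (np.int64(299), np.int64(374), 76) 178 (np.int64(299), np.int64(374), 76) 184 (np.int64(299), np.int64(374), 76) 190 (np.int64(299), np.int64(374), 76) 196 (np.int64(300), np.int64(374), 75) 202 (np.int64(298), np.int64(340), 43) 208 (np.int64(298), np.int64(337), 40) 214 (np.int64(299), np.int64(337), 39) 220 (np.int64(299), np.int64(337), 39) 226 (np.int64(299), np.int64(336), 38) 232 (np.int64(299), np.int64(337), 39) 238 (np.int64(299), np.int64(337), 39) 244 (np.int64(300), np.int64(337), 38) 250 (np.int64(300), np.int64(337), 38) 256 (np.int64(300), np.int64(335), 36) 262 None 268 None 274 None 280 None 286 None
```

After release, the tab (38 px wide, rows 201–258) still butts against the barrel with no shaft showing between them. I'm handing the job in.

```bash
python3 -c "
from rig import manip
print(manip.finish_job())"
```

```text
the job is handed in; nothing more can be done
None
```

The long pin is through the right knuckle and the pivot block, fully home with its tab against the knuckle and released. I moved nothing else apart from drawing the screen about 10 mm into line, and handed the job in at about 13 s on the robot clock, with the last measured push about 6 N.

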